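# Sort mixed spacer plates through the thickness gauge

### The job

Spacer plates of 7 mm and 9 mm have got mixed in the spring magazine of the gauging station: lift the dust cover off by its knob and lay it knob up on the bench, and turn the dial gauge's bezel until the zero mark stands at the resting needle. Then, one plate at a time from the top, slide the plate sideways off the stack onto the anvil until it lies flat, clear of the magazine and under the gauge's plunger, read the needle, and lay it flat in the green tray if the needle is in the green band or in the red tray if it is in the red band, until the magazine is empty. Leave the bezel at zero, the anvil clear, and the caliper and hexagon key where they lie.

Things in the scene. Friction and masses are not known exactly. Their poses are not given: they have to be found in the camera images.
- station: thickness-gauging station fixed to the bench: grey base 96 (x) x 282 (y) mm with a spring magazine at its +y end and a steel anvil block at its -y end. Origin: underside of the base, at the joint of magazine and anvil; z up; plates are pushed along its -y. Anvil top flat at z = 43.5 mm, x -42 to 42, y 0 to -146 mm; two 5 mm stop pins end its useful length at y = -128 mm
- magazine_lips (a point): middle of the magazine (station x 0, y 59.5, z 54 mm) at the level of the undersides of its two feed lips. Inside: x -29.5 to 29.5, y 0 to 113 mm. The lips (top z = 58 mm) run along both sides over the plates' edges and leave a slot 48 mm wide, open from above and at both ends; the rear wall (y 113 to 119) and the front stop (the anvil's face) end at z = 43.5 mm
- top_plate_rear (a point): middle of the upper rear edge of the top plate (station x 0, y about 111, z 54 mm): push here along -y, through the slot, tips 5 to 6.5 mm below the lips' undersides. A spring follower (7 to 9.5 N) keeps the stack up against the lips; only the top plate passes over the front stop; it drops 1.5 to 3.5 mm onto the anvil and the next one rises
- anvil_gauge_point (a point): point on the anvil under the plunger (station x 0, y -108, z 43.5 mm). The conical foot, 32 mm wide, hangs 5 mm above it and rides up on a plate pushed under it (2 N). The gauge's arm (22 mm wide in y, z 76 to 92 mm) comes from a column at x 78, y -108 mm, top z 100 mm. To take a plate off, grasp it across its width near its rear end and draw it along -x from under the gauge, then lift
- bezel (a joint): knurled bezel ring of the dial gauge, 50 mm across, 12.5 mm high (z 104 to 116.5 mm), face up, axis vertical through the plunger axis. It turns with the dial face printed with zero mark, green band and red band. Radians, growing clockwise seen from above; at 0 the zero mark stands at the resting needle; range -1.6 to 1.6; stiff (0.04 Nm), stays where it is left
- bezel_grip (a point): point on the bezel's axis, 6 mm above its lower edge, the middle of the knurled rim
- bezel_zero_mark (a point): black zero mark on the dial face, 19.5 mm from the axis
- needle_tip (a point): tip of the red needle, 16.5 mm from the axis; at rest it points along the station's +x
- needle (a joint): angle of the red needle from its rest direction, radians, growing clockwise from above: 0 with an empty anvil, 0.6 per mm that the plunger is lifted: about 1.2 (green band, 0.75 to 1.65 from the zero mark) on a 7 mm plate, about 2.4 (red band, 1.95 to 2.85) on a 9 mm plate
- cover: loose grey dust cover lying on the magazine: plate 84 (x) x 122 (y) x 4 mm with 9 mm side skirts along its long edges, and a black knob 23 mm across, 23 mm high on its middle. Origin: centre, at the level of the skirts' lower edges; plate from z 9 to 13 mm, knob from z 13 to 36 mm; 90 g
- cover_knob (a point): middle of the cover's knob, the height to grip it
- plate_1: aluminium spacer plate 110 x 56 mm with four countersunk screw holes, either 7 or 9 mm thick (all look alike; the gauge tells which); origin: centre of its underside, z up, long side along its y. plate_1 is uppermost in the stack, then 2, 3, 4; three or all four are present
- plate_2: as plate_1
- plate_3: as plate_1
- plate_4: as plate_1
- green_tray: loose green plastic tray 130 (x) x 160 (y) x 27.5 mm, walls and floor 4 mm; origin: centre of its underside, z up; for plates read in the green band
- red_tray: loose red plastic tray, the same size and origin as the green one; for plates read in the red band
- caliper: digital caliper 76 x 210 x 13 mm lying at the far right in front of a tall black case (which fills x > 0.45, y < -0.27 m: keep the arm clear of it), a bystander; origin: centre of its underside
- hex_key: hexagon key 35 x 93 x 6 mm lying behind the left tray, a bystander; origin: centre of its underside

How it is judged:
On the way, in this order (a step that is already met when the one before it is completed fails the run):
1. the dust cover is laid off on the bench, knob up, and the released bezel is set so that the zero mark stands at the resting needle (within 0.12 rad) (height (world z) of cover below 0.004 m and angle between cover's own z axis and vertical below 0.08 rad and value of joint bezel between -0.12 and 0.12 rad and value of joint needle below 0.15 rad and contact force between the fingers and bezel below 0.3 N and contact force between the fingers and cover below 0.3 N), for 0.3 s.
2. plate_1 lies flat on the anvil, clear of the magazine and under the plunger (y of plate_1 in the frame of station between -0.092 and -0.056 m and x of plate_1 in the frame of station between -0.02 and 0.02 m and z of plate_1 in the frame of station between 0.041 and 0.0465 m and angle between plate_1's own z axis and vertical below 0.06 rad), for 0.3 s.
3. plate_2 lies flat on the anvil, clear of the magazine and under the plunger (y of plate_2 in the frame of station between -0.092 and -0.056 m and x of plate_2 in the frame of station between -0.02 and 0.02 m and z of plate_2 in the frame of station between 0.041 and 0.0465 m and angle between plate_2's own z axis and vertical below 0.06 rad), for 0.3 s.
4. plate_3 lies flat on the anvil, clear of the magazine and under the plunger (y of plate_3 in the frame of station between -0.092 and -0.056 m and x of plate_3 in the frame of station between -0.02 and 0.02 m and z of plate_3 in the frame of station between 0.041 and 0.0465 m and angle between plate_3's own z axis and vertical below 0.06 rad), for 0.3 s.
5. plate_4 lies flat on the anvil, clear of the magazine and under the plunger (y of plate_4 in the frame of station between -0.092 and -0.056 m and x of plate_4 in the frame of station between -0.02 and 0.02 m and z of plate_4 in the frame of station between 0.041 and 0.0465 m and angle between plate_4's own z axis and vertical below 0.06 rad), for 0.3 s.
At the end, for the whole second after the job is handed in: every 7 mm plate present lies flat and still in the green tray and every 9 mm plate in the red tray (both trays upright; plates may be stacked), the dust cover lies knob up on the bench, the bezel is within 0.12 rad of zero with the needle at rest on an empty gauge (x of plate_1 in the frame of green_tray between -0.045 and 0.045 m and y of plate_1 in the frame of green_tray between -0.055 and 0.055 m and z of each of plate_1, plate_4 in the frame of green_tray below 0.02 m and angle between each of plate_1, plate_2, plate_3, plate_4's own z axis and vertical below 0.12 rad and linear speed of each of plate_1, plate_2, plate_3, plate_4 below 0.02 m/s and x of plate_2 in the frame of red_tray between -0.045 and 0.045 m and y of plate_2 in the frame of red_tray between -0.055 and 0.055 m and z of each of plate_2, plate_3 in the frame of red_tray below 0.02 m and x of plate_3 in the frame of red_tray between -0.045 and 0.045 m and y of plate_3 in the frame of red_tray between -0.055 and 0.055 m and x of plate_4 in the frame of green_tray between -0.045 and 0.045 m and y of plate_4 in the frame of green_tray between -0.055 and 0.055 m and height (world z) of cover below 0.004 m and angle between cover's own z axis and vertical below 0.08 rad and value of joint bezel between -0.12 and 0.12 rad and angle between each of green_tray, red_tray's own z axis and vertical below 0.1 rad and value of joint needle below 0.2 rad); the robot touches nothing.
It fails at once if the caliper or the hexagon key is moved by more than 30 mm (distance of any of caliper, hex_key from where it was at the start of the episode above 0.03 m).
It fails at once if a plate is pushed out of the magazine backwards, over its rear wall ((y of plate_1 in the frame of station between 0.075 and 0.13 m and x of plate_1 in the frame of station between -0.03 and 0.03 m and z of plate_1 in the frame of station between 0.02 and 0.053 m) or (y of plate_2 in the frame of station between 0.075 and 0.13 m and x of plate_2 in the frame of station between -0.03 and 0.03 m and z of plate_2 in the frame of station between 0.02 and 0.053 m) or (y of plate_3 in the frame of station between 0.075 and 0.13 m and x of plate_3 in the frame of station between -0.03 and 0.03 m and z of plate_3 in the frame of station between 0.02 and 0.053 m) or (y of plate_4 in the frame of station between 0.075 and 0.13 m and x of plate_4 in the frame of station between -0.03 and 0.03 m and z of plate_4 in the frame of station between 0.02 and 0.053 m)).
Of plate_1, plate_2, plate_3, plate_4 only 3 to 4 are there at a start; the rules pass over those that are not, and their reading is None.
At some moment in a run one of green_tray, red_tray may be knocked a few centimetres aside while the robot is not near it.
Once in a run the grip may slacken for a moment while it holds something.
It also fails if it takes over 210 s, if anything falls off the work surface, if the arm or the gripper's body presses on something with over 40 N, if the wrist force passes 120 N, or if a joint passes its speed limit or range.

### The arm

A 7-joint arm with a two-finger parallel gripper is mounted at the origin on a cart in front of the work surface, level with it; the furniture and walls round the work are solid. World frame = base frame: x ahead of the robot, y to its left, z up, the work surface at z = 0. Lengths are in m, angles in rad, forces in N, time in s.
With the tool pointing down it reaches from about 0.425 to 0.925 m from the base axis. Payload 6.8 kg.
Tool frame: the origin (TCP) lies at the very end of the fingers, on their centre line; the grasp point (between the pads) lies 19 mm behind it; z points along the fingers, y is the line along which they close (so a half turn about z gives the same grasp; the last joint's range is limited). The gripper opens to 85 mm and grips with 20 to 120 N. Pads are 22 mm wide; open, the fingers measure 114 mm over their backs; the gripper's body (76 mm by 85 mm) begins 54 mm behind the grasp point. The pads swing forward as they close: fully open they stand 13 mm farther back than shut.
Start: joints at [-1.426, 0.477, 0.022, 1.555, -0.011, 1.109, -0.083], TCP at [0.169, 0.654, 0.231] pointing down, gripper open.
Joint ranges: [-2.96, 2.96], [-0.34, 2.1], [-1.41, 1.46], [0.24, 2.44], [-1.37, 4.51], [0.17, 1.92], [-2.96, 2.96]. Speed limits (rad/s): [2.39, 2.39, 3.14, 3.14, 3.14, 3.14, 3.14].

### API

Orientations are given as a unit quaternion [w, x, y, z].
In Python, from station import bot gives the robot as it stands. The module is installed in compiled form; this text tells all that it offers.
- The arm moves only by the shell command python3 -m jog 'ROWS' [OPENING] [FORCE]. ROWS is JSON, a list of rows, each a list of 4 numbers: the shift along the tool's x, y, z in cm, then the turn about the tool's z in rad. In form: [[x, y, z, spin], ...]. A call has 1 to 20 rows; each row is the pose to reach, as a shift and turn from the pose commanded when the call began, along the tool's axes at that moment; what a row does not reach only later rows make up. A row lasts 1/12 s, in which the tool goes at most 41.7 mm and 7.16 degrees, less where a joint would pass 70% of its speed; a pose out of reach is approached as far as the arm can. A call with a gripper value outside its range is refused whole. OPENING is the closure, from -1 (fully open) to 1 (shut), set as the call begins (- or left out, the last holds). The fingers move at their own pace and stop on an object; FORCE is the grip in N (left out, the last holds). Time passes only in rows, so rows that repeat a pose let the fingers close. It gives the time, the measured TCP pose, the force, the opening and the grip force at its end, in the units of the state.
- bot.get_obs(): the state, without advancing time (a new reading comes with each control period).
- bot.read_camera(name): name is "scene" or "top"; returns a dict with "pixels" (480x640x3 uint8, red, green, blue), "depth" (480x640 float32, m along the optical axis (not along the pixel's ray), 0 where there is no reading), "fovy" (degrees; the focal length in pixels is half the picture's height over the tangent of half this angle, whatever the lens; pixels are square), "cx", "cy" (the principal point, pixels), "distortion" ([k1, k2, p1, p2, k3] as OpenCV has them; the pictures are not rectified), "pose" (4x4, takes a point from camera to world coordinates). Camera axes: x right, y down, z forward; pixel columns grow to the right and rows downward; lengths in m; the calibration is good to about 2 mm. A picture is of the moment at which its call begins.
- bot.hand_in(): hands the job in; it is judged then, once.
The state is a dict: "t": time; "q": joint angles; "joint_vel": joint speeds; "joint_torque": joint torques, N m; "eef_pos": TCP position; "tool_rot": TCP orientation; "contact_force": force on the tool from outside, world axes, zero at the start; "torque": the same for the moment, N m; "gripper_width": opening from 0.0 (shut) to 1.0 (fully open); "grasp_force": force on a finger pad.
Only numpy, scipy, OpenCV 4.12 (cv2) and the standard library are available. Lean on these libraries where they do the work, as an engineer would, in place of code of your own. Each camera call takes 0.05 s, during which the arm holds its last target. There are 200 camera calls.

## Working session

There is one attempt and no reset: what is moved stays moved. The work goes in short steps, Python scripts to look and compute and a shell command to move; the robot and the scene stay as the last step left them, time stands still between calls to the robot, and variables do not carry over. Pictures are saved under pics/ and viewed, at most 14 in all, crops included, and the job is handed in when it is done.

```bash
mkdir -p pics; cat > h.py <<'E'
import numpy as np, cv2
from station import bot
def shot(n):
    c=bot.read_camera(n); c['name']=n
    h=c['pixels'].shape[0]; f=h/2/np.tan(np.radians(c['fovy'])/2)
    c['K']=np.array([[f,0,c['cx']],[0,f,c['cy']],[0,0,1.]]); c['D']=np.array(c['distortion'],float); return c
def save(c,fn,roi=None,s=1):
    p=c['pixels'][...,::-1]
    if roi: p=p[roi[1]:roi[3],roi[0]:roi[2]]
    cv2.imwrite('pics/'+fn,cv2.resize(p,None,fx=s,fy=s,interpolation=cv2.INTER_CUBIC))
def rays(c,uv):
    n=cv2.undistortPoints(np.array(uv,float).reshape(-1,1,2),c['K'],c['D']).reshape(-1,2)
    d=np.c_[n,np.ones(len(n))]@c['pose'][:3,:3].T
    return c['pose'][:3,3],d
def onz(c,uv,z):
    o,d=rays(c,uv); return o+d*((z-o[2])/d[:,2])[:,None]
def dep(c,uv):
    o,d=rays(c,uv); u=np.array(uv).astype(int).reshape(-1,2); return o+d*c['depth'][u[:,1],u[:,0]][:,None]
def proj(c,P):
    T=np.linalg.inv(c['pose']); return cv2.projectPoints(np.array(P,float).reshape(-1,3),cv2.Rodrigues(T[:3,:3])[0],T[:3,3],c['K'],c['D'])[0].reshape(-1,2)
E
python3 - <<'E'
from h import *
for n in('scene','top'):
    c=shot(n); save(c,n+'0.png'); print(n,c['fovy'],c['pose'].round(3).tolist(),c['D'])
o=bot.get_obs(); print({k:np.round(v,3) for k,v in o.items()})
E
```

```text
scene 51.455131112305914 [[0.623, -0.561, 0.545, -0.054], [-0.782, -0.458, 0.422, -0.556], [0.012, -0.689, -0.725, 0.841], [0.0, 0.0, 0.0, 1.0]] [-0.14333021  0.          0.          0.          0.        ]
top 54.29774812157195 [[0.021, -0.989, 0.15, 0.347], [-1.0, -0.022, -0.007, -0.101], [0.01, -0.15, -0.989, 1.164], [0.0, 0.0, 0.0, 1.0]] [-0.02430445  0.          0.          0.          0.        ]
{'t': np.float64(0.1), 'q': array([-1.426,  0.478,  0.022,  1.556, -0.011,  1.109, -0.083]), 'joint_vel': array([-0.002, -0.001,  0.001, -0.003, -0.   ,  0.001,  0.   ]), 'joint_torque': array([ 4.0000e-03, -5.9776e+01,  1.6130e+00, -2.8195e+01,  1.3000e-02,
        5.0000e-03,  0.0000e+00]), 'eef_pos': array([0.169, 0.653, 0.23 ]), 'tool_rot': array([-0.   ,  0.126,  0.992, -0.001]), 'contact_force': array([ 0.184, -0.851,  0.227]), 'torque': array([-0.01 , -0.035,  0.055]), 'grasp_force': np.float64(0.0), 'gripper_width': np.float64(0.995)}
```

View pics/scene0.png

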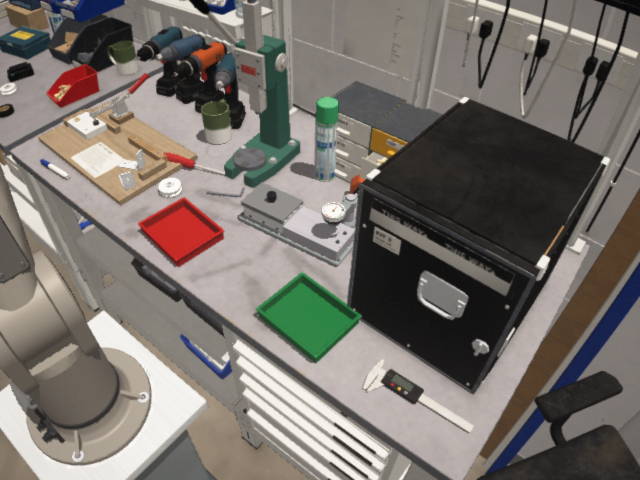

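View pics/top0.png

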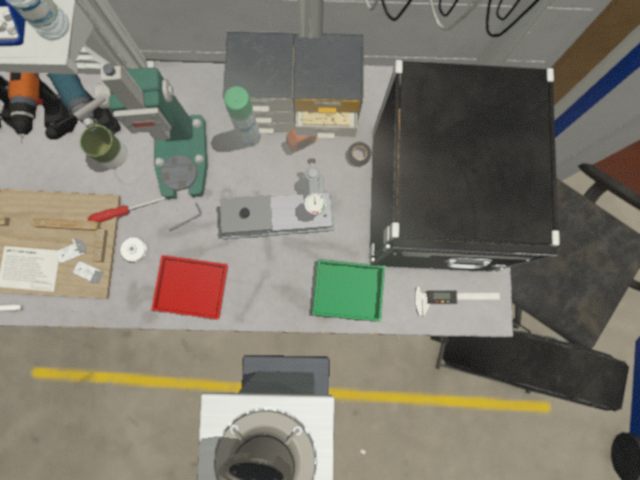

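The scene view shows the knob at about (271,197), dial at (333,212), red tray (181,231) and green tray (309,316). In the top view the knob is at (244,213), dial (315,204), and trays (190,288) and (348,290). Next I'll zoom in on the station.

```bash
python3 - <<'E'
from h import *
s=shot('scene');t=shot('top')
a=cv2.resize(s['pixels'][170:270,230:365],None,fx=5,fy=5,interpolation=cv2.INTER_CUBIC)
b=cv2.resize(t['pixels'][150:245,210:345],None,fx=5,fy=5,interpolation=cv2.INTER_CUBIC)
cv2.imwrite('pics/a1.png',a[...,::-1]);cv2.imwrite('pics/b1.png',b[...,::-1])
for c in(s,t):
    hsv=cv2.cvtColor(c['pixels'],cv2.COLOR_RGB2HSV)
    for n,m in(('green',cv2.inRange(hsv,(50,120,40),(80,255,255))),('red',cv2.inRange(hsv,(0,190,60),(5,255,255))|cv2.inRange(hsv,(174,190,60),(180,255,255)))):
        cs=max(cv2.findContours(m,0,1)[0],key=cv2.contourArea)
        q=cv2.approxPolyDP(cs,0.04*cv2.arcLength(cs,True),True).reshape(-1,2)
        P=onz(c,q,.0275); r=cv2.minAreaRect((onz(c,cs.reshape(-1,2),.0275)[:,:2]*1000).astype(np.float32))
        print(c['name'],n,np.round(r[0]),np.round(r[1]),round(r[2],1)); print(P.round(3)[:,:2].tolist())
E
```

```text
scene green [ 404. -194.] [169. 141.] 85.3
[[0.476, -0.115], [0.347, -0.106], [0.327, -0.271], [0.467, -0.274]]
scene red [403. 195.] [165. 135.] 83.5
[[0.477, 0.264], [0.351, 0.283], [0.329, 0.124], [0.458, 0.108]]
top green [ 403. -189.] [161. 129.] 85.7
[[0.466, -0.117], [0.348, -0.105], [0.337, -0.264], [0.457, -0.259]]
top red [387. 198.] [158.  94.] 83.0
[[0.426, 0.264], [0.351, 0.28], [0.336, 0.125]]
```

View pics/a1.png

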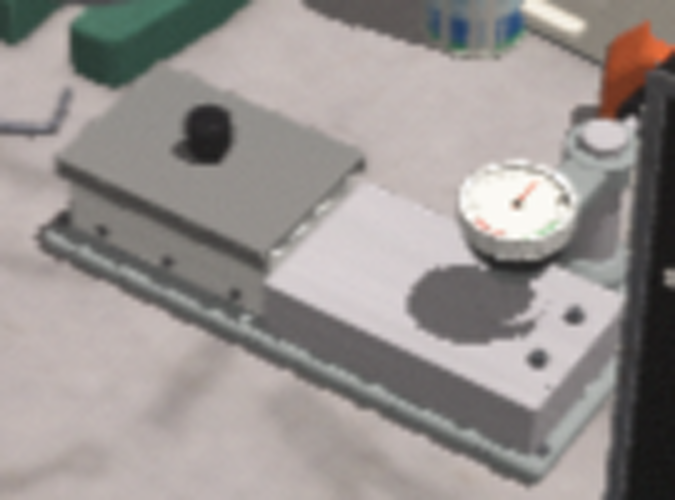

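View pics/b1.png

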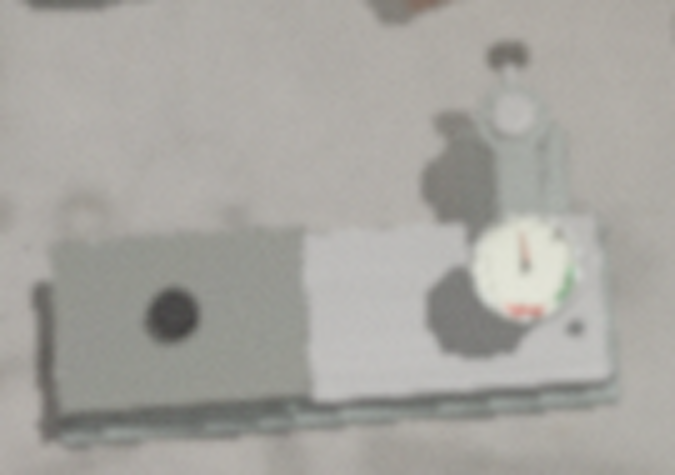

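Both crops show the needle at rest pointing away from the robot. The zero mark sits about 0.65 rad clockwise of it (top crop (558,233), dial centre (524,267)). The green band is at (570,278) and the red at (525,310). Now for the station frame.

```bash
cat >> h.py <<'E'
def tri(cs,uvs):
    A=np.zeros((3,3));b=np.zeros(3);L=[]
    for c,uv in zip(cs,uvs):
        o,d=rays(c,[uv]);d=d[0]/np.linalg.norm(d);M=np.eye(3)-np.outer(d,d);A+=M;b+=M@o;L.append((o,d))
    x=np.linalg.solve(A,b); return x,[np.linalg.norm(np.cross(x-o,d)) for o,d in L]
def blob(m,off=(0,0)):
    n,l,s,ce=cv2.connectedComponentsWithStats(m); i=1+np.argmax(s[1:,4]); return ce[i]+off,s[i],(l==i).astype(np.uint8)
E
python3 - <<'E'
from h import *
s=shot('scene');t=shot('top')
K=[];W=[]
for c,kr,dr in((s,(260,182,282,208),(318,198,350,226)),(t,(236,204,253,222),(300,190,328,218))):
    g=c['pixels'].astype(int)
    r=g[kr[1]:kr[3],kr[0]:kr[2]]; m=(r.max(2)<62).astype(np.uint8); ce,st,_=blob(m,kr[:2]); print(c['name'],'knob',ce.round(2),st); K.append(ce)
    r=g[dr[1]:dr[3],dr[0]:dr[2]]; m=(r.min(2)>205).astype(np.uint8)
    m=cv2.morphologyEx(m,cv2.MORPH_CLOSE,np.ones((5,5),np.uint8)); ce,st,mm=blob(m,dr[:2]); 
    cn=max(cv2.findContours(mm,0,1)[0],key=len); print('dial',ce.round(2),st,cv2.minEnclosingCircle(cn)); W.append(ce)
print('knob',tri((s,t),K)); print('dial',tri((s,t),W))
print('dial onz .115',onz(s,[W[0]],.115),onz(t,[W[1]],.115))
def edge(c,uv):  return onz(c,uv,.0435).round(4).tolist()
print('anvil near edge scene',edge(s,[(284,227),(337,251)]),'far-left',edge(s,[(303,207)]))
print('anvil top',edge(t,[(273,230.4),(332.4,225.6)]),'farleft',edge(t,[(270.4,196)]))
print('cap',tri((s,t),[(350.6,197.2),(313,172.4)]))
# base near edge on z~.0
print('base near',onz(s,[(238,217.5),(337,266)],.008).round(4).tolist(),onz(t,[(222.5,237.5),(333,230)],.008).round(4).tolist())
for p in [(284,240),(300,240)]: pass
print('depth t: cover,anvil,bench',dep(t,[(228,205),(290,212),(290,250)])[:,2].round(4))
E
```

```text
scene knob [271.15 196.67] [ 7 10  9 11 78]
dial [333.2  209.35] [  4   4  24  16 280] ((15.32608699798584, 12.0), 11.716765403747559)Traceback (most recent call last):
  File "<stdin>", line 6, in <module>
  File "h.py", line 27, in blob
    n,l,s,ce=cv2.connectedComponentsWithStats(m); i=1+np.argmax(s[1:,4]); return ce[i]+off,s[i],(l==i).astype(np.uint8)
                                                      ~~~~~~~~~^^^^^^^^^
    return _wrapfunc(a, 'argmax', axis=axis, out=out, **kwds)
    return bound(*args, **kwds)
ValueError: attempt to get argmax of an empty sequence
```

```bash
python3 - <<'E'
from h import *
s=shot('scene');t=shot('top')
K=[];W=[]
for c,kr,dr,th in((s,(260,182,282,208),(318,198,350,226),62),(t,(236,204,253,222),(300,190,328,218),85)):
    g=c['pixels'].astype(int)
    r=g[kr[1]:kr[3],kr[0]:kr[2]]; m=(r.max(2)<th).astype(np.uint8); ce,st,_=blob(m,kr[:2]); print(c['name'],'knob',ce.round(2),st); K.append(ce)
    r=g[dr[1]:dr[3],dr[0]:dr[2]]; m=(r.min(2)>205).astype(np.uint8)
    m=cv2.morphologyEx(m,cv2.MORPH_CLOSE,np.ones((5,5),np.uint8)); ce,st,mm=blob(m,dr[:2]); 
    cn=max(cv2.findContours(mm,0,1)[0],key=len); print('dial',ce.round(2),st,cv2.minEnclosingCircle(cn)); W.append(ce)
print('knob',tri((s,t),K)); print('dial',tri((s,t),W))
print('dial onz .115',onz(s,[W[0]],.115),onz(t,[W[1]],.115))
def edge(c,uv):  return onz(c,uv,.0435).round(4).tolist()
print('anvil near edge scene',edge(s,[(284,227),(337,251)]),'far-left',edge(s,[(303,207)]))
print('anvil top',edge(t,[(273,230.4),(332.4,225.6)]),'farleft',edge(t,[(270.4,196)]))
print('cap',tri((s,t),[(350.6,197.2),(313,172.4)]))
print('base near',onz(s,[(238,217.5),(337,266)],.008).round(4).tolist(),onz(t,[(222.5,237.5),(333,230)],.008).round(4).tolist())
print('depth t: cover,anvil,bench',dep(t,[(228,205),(290,212),(290,250)])[:,2].round(4))
E
```

```text
scene knob [271.05 196.62] [ 7 10  9 11 78]
dial [333.13 209.33] [  4   4  23  16 280] ((14.886363983154297, 12.0), 11.292261123657227)
top knob [244.27 212.65] [ 5  5  8  9 55]
dial [313.65 202.86] [  6   6  17  15 198] ((14.5, 14.0), 9.013978004455566)
knob (array([0.58048382, 0.06321216, 0.07466328]), [np.float64(0.0008508074637598322), np.float64(0.0008508074637596922)])
dial (array([ 0.5984852 , -0.10162607,  0.1167991 ]), [np.float64(0.001586579993441049), np.float64(0.0015865799934409563)])
dial onz .115 [[ 0.60141416 -0.10148006  0.115     ]] [[ 0.5977809  -0.10048508  0.115     ]]
anvil near edge scene [[0.547, -0.0057, 0.0435], [0.5635, -0.1443, 0.0435]] far-left [[0.627, 0.0037, 0.0435]]
anvil top [[0.5441, -0.0032, 0.0435], [0.5592, -0.1473, 0.0435]] farleft [[0.6297, 0.0062, 0.0435]]
cap (array([ 0.67526489, -0.09708699,  0.09773324]), [np.float64(0.0003798597514900725), np.float64(0.00037985975149001217)])
base near [[0.5279, 0.1273, 0.008], [0.5546, -0.153, 0.008]] [[0.5295, 0.1255, 0.008], [0.5547, -0.1505, 0.008]]
depth t: cover,anvil,bench [ 0.0609  0.0429 -0.0033]
```

```bash
cat > go.py <<'E'
import sys,numpy as np
from h import bot
from scipy.spatial.transform import Rotation as R
O=np.array([.587,.002,0]);PSI=.097
def S(p): c,s=np.cos(PSI),np.sin(PSI); return O+np.array([[c,-s,0],[s,c,0],[0,0,1]])@np.array(p)
def delta(P,yaw):
    o=bot.get_obs();r=R.from_quat(np.roll(o['tool_rot'],-1)).as_matrix()
    th=np.arctan2(r[1,1],r[0,1]); sp=(th-yaw+np.pi/2)%np.pi-np.pi/2
    return r.T@(np.array(P)-o['eef_pos'])*100, sp, o
if __name__=='__main__':
    a=sys.argv[1:]; st=a[0]=='S'; v=list(map(float,a[1:]))
    yaw=(v[3] if len(v)>3 else 0)+(PSI if st else 0)
    d,sp,o=delta(S(v[:3]) if st else v[:3],yaw); print('d cm',d.round(2),'spin',round(sp,3),'q',o['q'].round(2),'eef',o['eef_pos'].round(4),'z-axis tilt ok')
E
python3 go.py S 0 59.5e-3 0.15 0; python3 go.py S 0.002 0.0615 0.15 0
```

```text
d cm [-54.75 -47.03   8.13] spin 1.221 q [-1.43  0.48  0.02  1.56 -0.01  1.11 -0.08] eef [0.1688 0.6535 0.2312] z-axis tilt ok
d cm [-54.87 -46.77   8.13] spin 1.221 q [-1.43  0.48  0.02  1.56 -0.01  1.11 -0.08] eef [0.1688 0.6535 0.2312] z-axis tilt ok
```

```bash
python3 -m jog '[[-54.8,-46.9,0,1.221],[-54.8,-46.9,0,1.221],[-54.8,-46.9,0,1.221],[-54.8,-46.9,0,1.221],[-54.8,-46.9,0,1.221],[-54.8,-46.9,0,1.221],[-54.8,-46.9,0,1.221],[-54.8,-46.9,0,1.221],[-54.8,-46.9,0,1.221],[-54.8,-46.9,0,1.221],[-54.8,-46.9,0,1.221],[-54.8,-46.9,0,1.221],[-54.8,-46.9,0,1.221],[-54.8,-46.9,0,1.221],[-54.8,-46.9,0,1.221],[-54.8,-46.9,0,1.221],[-54.8,-46.9,0,1.221],[-54.8,-46.9,0,1.221],[-54.8,-46.9,0,1.221],[-54.8,-46.9,0,1.221]]' -1; python3 go.py S 0 0.0605 0.15 0
```

```text
t: 2.07
eef_pos: [0.5822, 0.0618, 0.2312]
tool_rot: [-0.0, 0.673, 0.74, -0.0]
contact_force: [-0.7, 1.4, 0.1]
gripper_width: 1.0
grasp_force: 0.0
d cm [ 0.05 -0.09  8.12] spin -0.002 q [-0.62  0.36  0.53  1.8  -0.21  1.03  0.08] eef [0.5822 0.0618 0.2312] z-axis tilt ok
```

```bash
python3 -m jog '[[0,0,4,0],[0,0,8,0],[0,0,12,0],[0,0,14,0],[0,0,15.5,0],[0,0,16.4,0],[0,0,16.4,0],[0,0,16.4,0]]' -1; python3 -m jog '[[0,0,0,0],[0,0,0,0],[0,0,0,0],[0,0,0,0],[0,0,0,0],[0,0,0,0],[0,0,0,0],[0,0,0,0]]' 1 40; python3 -m jog '[[0,0,-0.5,0],[0,0,-1.5,0],[0,0,-3,0],[0,0,-5,0],[0,0,-6,0],[0,0,-6,0],[0,0,-6,0]]';python3 go.py 0.44 0.005 0.127 0.097
```

```text
t: 2.73
eef_pos: [0.582, 0.0636, 0.0677]
tool_rot: [-0.0, 0.671, 0.741, 0.0]
contact_force: [0.2, 0.2, 0.1]
gripper_width: 1.005
grasp_force: 0.0
t: 3.4
eef_pos: [0.5824, 0.0625, 0.0679]
tool_rot: [0.0, 0.672, 0.74, 0.0]
contact_force: [-1.8, -0.2, 5.3]
gripper_width: 0.239
grasp_force: 39.2
t: 3.98
eef_pos: [0.5823, 0.0626, 0.1277]
tool_rot: [0.0, 0.672, 0.741, 0.001]
contact_force: [1.4, 0.2, -1.1]
gripper_width: 0.237
grasp_force: 39.4
d cm [ 12.01 -56.84   3.01] spin 0.097 q [-0.58  0.49  0.48  1.89 -0.3   0.83  0.15] eef [0.5823 0.0626 0.1277] z-axis tilt ok
```

```bash
python3 go.py W 0.44 0.005 0.127 0.097
```

```text
d cm [ -4.35 -14.72   0.05] spin 0.0 q [-0.58  0.49  0.48  1.89 -0.3   0.83  0.15] eef [0.5823 0.0626 0.1277] z-axis tilt ok
```

```bash
python3 -m jog '[[-1,-3.5,0,0],[-2,-7,0,0],[-3,-10.5,0,0],[-3.9,-13,0,0],[-4.35,-14.7,0,0],[-4.35,-14.7,0,0],[-4.35,-14.7,0,0],[-4.35,-14.7,3,0],[-4.35,-14.7,6,0],[-4.35,-14.7,8.5,0],[-4.35,-14.7,10,0],[-4.35,-14.7,10.6,0],[-4.35,-14.7,10.8,0],[-4.35,-14.7,10.9,0],[-4.35,-14.7,10.9,0]]'
python3 -m jog '[[0,0,0.05,0],[0,0,0.1,0],[0,0,0.1,0]]'
```

```text
t: 5.23
eef_pos: [0.4395, 0.0052, 0.0188]
tool_rot: [-0.001, 0.672, 0.741, -0.0]
contact_force: [-6.0, 0.2, 10.9]
gripper_width: 0.239
grasp_force: 40.7
t: 5.48
eef_pos: [0.4396, 0.0052, 0.0186]
tool_rot: [-0.001, 0.672, 0.74, 0.0]
contact_force: [-10.0, -1.0, 28.2]
gripper_width: 0.239
grasp_force: 42.4
```

Contact with the bench, so I'll release and raise.

```bash
python3 -m jog '[[0,0,-0.1,0],[0,0,-0.1,0],[0,0,-0.1,0],[0,0,-0.1,0],[0,0,-0.1,0],[0,0,-2,0],[0,0,-5,0],[0,0,-9,0],[0,0,-13,0],[0,0,-15,0],[0,0,-15,0]]' -1
python3 - <<'E'
from h import *
s=shot('scene');t=shot('top')
a=cv2.resize(s['pixels'][170:280,230:365],None,fx=3,fy=3,interpolation=cv2.INTER_CUBIC)
b=cv2.resize(t['pixels'][150:260,210:345],None,fx=3,fy=3,interpolation=cv2.INTER_CUBIC)
cv2.imwrite('pics/c1.png',np.hstack([a,b])[:,:800,::-1])
E
python3 go.py S 0 -0.108 0.17 1.8
```

```text
t: 6.4
eef_pos: [0.443, 0.0052, 0.1714]
tool_rot: [0.002, 0.672, 0.74, 0.004]
contact_force: [1.5, 0.6, -0.6]
gripper_width: 1.002
grasp_force: 0.0
d cm [-12.56  14.54  -0.2 ] spin 1.342 q [-0.68  0.18  0.59  2.19 -0.14  0.8   0.1 ] eef [0.4405 0.0053 0.1678] z-axis tilt ok
```

View pics/c1.png

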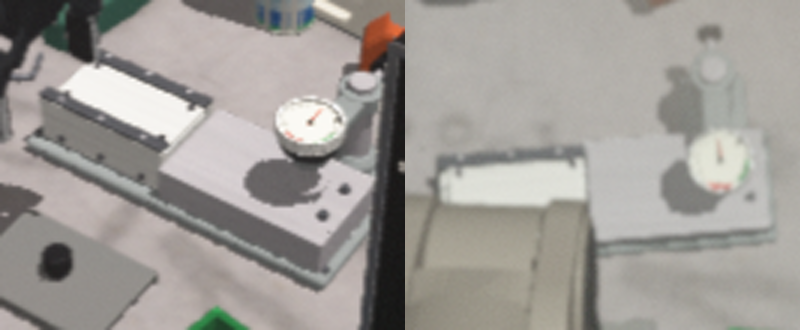

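The cover lies flat on the bench (scene pixel about (248,255)), plates show in the magazine, and the dial is fully visible. Now I'll measure the dial numerically.

```bash
cat > dial.py <<'E'
from h import *
from go import S,PSI
def meas(c,C,z=.115,show=True):
    R=proj(c,[[C[0],C[1],z]])[0]; x0,y0=(R-26).astype(int); 
    g=c['pixels'][y0:y0+52,x0:x0+52]; big=cv2.resize(g,None,fx=4,fy=4,interpolation=cv2.INTER_CUBIC).astype(int)
    v,u=np.mgrid[0:208,0:208]; uv=np.c_[(u.ravel()+.5)/4-.5+x0,(v.ravel()+.5)/4-.5+y0]
    P=onz(c,uv,z)[:,:2]-np.array(C)[:2]; r=np.hypot(*P.T)*1000
    th=(PSI-np.arctan2(P[:,1],P[:,0])+np.pi/2)%(2*np.pi)-np.pi/2  # clockwise from station +x
    f=big.reshape(-1,3); red=f[:,0]-f[:,1:].max(1); gre=f[:,1]-f[:,[0,2]].max(1)
    def st(m,w): 
        if m.sum()==0: return None
        w=w*m; e=(w*np.exp(1j*th)).sum(); return round(float(np.angle(e*np.exp(-1j*1.2))+1.2),3),round(float((w*r).sum()/w.sum()),1),int(m.sum())
    dark=np.clip(190-f.max(1),0,None)
    return dict(needle=st((red>35)&(r<11)&(r>3.5),red),redband=st((red>25)&(r>13.5)&(r<24),red),green=st((gre>10)&(r>10)&(r<25),gre),zero=st((dark>0)&(r>16)&(r<21.5)&(th>-.3)&(th<1.6),dark))
def centre(c,C,z=.1165):
    uv=proj(c,[[C[0],C[1],z]])[0]; x0,y0=(uv-24).astype(int); g=c['pixels'][y0:y0+48,x0:x0+48].astype(int)
    m=((g.min(2)>200)|(g.max(2)-g.min(2)>40)).astype(np.uint8); m=cv2.morphologyEx(m,cv2.MORPH_CLOSE,np.ones((5,5),np.uint8)); _,st,mm=blob(m)
    cn=cv2.convexHull(max(cv2.findContours(mm,0,1)[0],key=len)).reshape(-1,2)+[x0,y0]
    q,rad=cv2.minEnclosingCircle((onz(c,cn,z)[:,:2]*1000).astype(np.float32)); return np.array(q).round(1),round(rad,1)
if __name__=='__main__':
    C=S([0,-.108,0])[:2]; print(C.round(4))
    for n in('scene','top'):
        c=shot(n); q=centre(c,C); print(n,q)
        for cc in (C,q[0]/1000): print(meas(c,cc))
E
python3 dial.py
```

```text
[ 0.5975 -0.1055]
scene (array([ 567.9, -104.2]), 56.9)
{'needle': (-0.384, 7.8, 30), 'redband': (3.575, 18.7, 138), 'green': (1.859, 17.7, 110), 'zero': (0.712, 20.2, 54)}
{'needle': (-0.158, 10.2, 16), 'redband': (-0.348, 14.3, 18), 'green': None, 'zero': (1.305, 19.0, 180)}
top (array([ 596.7, -101.5]), 21.7)
{'needle': None, 'redband': (3.372, 20.9, 218), 'green': (2.098, 18.5, 276), 'zero': (0.758, 20.2, 46)}
{'needle': None, 'redband': (3.183, 20.0, 221), 'green': (1.992, 21.8, 276), 'zero': (0.861, 21.5, 3)}
```

```bash
cat >> dial.py <<'E'
def rect(c,C,z=.115,h=.034,n=380):
    # image: up = station +x, right = station -y
    k=np.linspace(-h,h,n); a,b=np.meshgrid(k,-k)  # a right, b up
    cs,sn=np.cos(PSI),np.sin(PSI); X=C[0]+b*cs+a*sn; Y=C[1]+b*sn-a*cs
    uv=proj(c,np.c_[X.ravel(),Y.ravel(),np.full(X.size,z)]).astype(np.float32).reshape(n,n,2)
    return cv2.remap(c['pixels'],uv[...,0],uv[...,1],cv2.INTER_CUBIC)
E
python3 - <<'E'
from dial import *
C=S([0,-.108,0])[:2]; I=[rect(shot(n),C) for n in('scene','top')]
for i in I:
    for k in range(0,380,38): i[190,k:k+4]=i[k:k+4,190]=(0,0,255)
cv2.imwrite('pics/d1.png',np.hstack(I)[...,::-1])
E
```

```text
(no output)
```

View pics/d1.png

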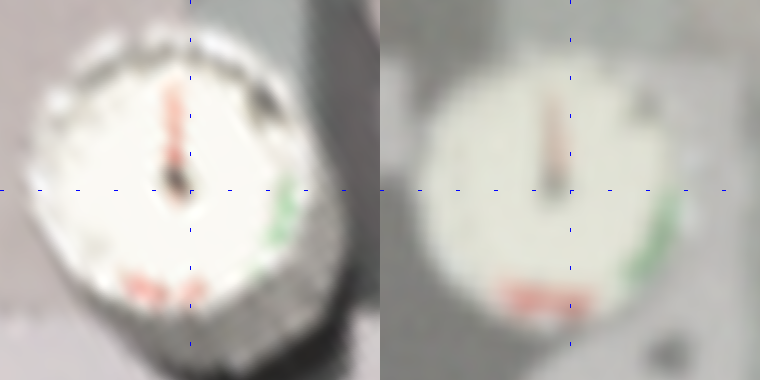

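The rectified views show the needle pointing up and the zero mark about 0.84 rad clockwise of it. The hub is offset (+1.3 mm x, +2.6 mm y) from my frame, so I'll update the origin and turn the bezel counter-clockwise.

```bash
sed -i 's/O=np.array.*;PSI/O=np.array([.5878,.004,0]);PSI/' go.py; python3 go.py S 0 -0.108 0.17 1.15
```

```text
d cm [-12.31  14.8   -0.42] spin -1.15 q [-0.67  0.19  0.59  2.19 -0.14  0.8   0.1 ] eef [0.4391 0.0047 0.1661] z-axis tilt ok
```

```bash
python3 -m jog '[[-3,3.7,-0.4,-0.12],[-6,7.4,-0.4,-0.24],[-9,11.1,-0.4,-0.36],[-12.3,14.8,-0.4,-0.48],[-12.3,14.8,-0.4,-0.6],[-12.3,14.8,-0.4,-0.72],[-12.3,14.8,-0.4,-0.84],[-12.3,14.8,-0.4,-0.96],[-12.3,14.8,-0.4,-1.08],[-12.3,14.8,-0.4,-1.15],[-12.3,14.8,-0.4,-1.15],[-12.3,14.8,-0.4,-1.15]]' -1;python3 go.py S 0 -0.108 0.097 1.15
```

```text
t: 7.7
eef_pos: [0.5986, -0.1034, 0.17]
tool_rot: [-0.001, 0.163, 0.987, -0.0]
contact_force: [1.1, -0.4, 0.3]
gripper_width: 0.998
grasp_force: 0.0
d cm [ 0.01 -0.01  7.3 ] spin -0.003 q [-0.18  0.44  0.33  1.8  -0.18  0.93  1.47] eef [ 0.5986 -0.1034  0.17  ] z-axis tilt ok
```

```bash
python3 -m jog '[[0,0,3,0],[0,0,5,0],[0,0,6.5,0],[0,0,7.2,0],[0,0,7.2,0],[0,0,7.2,0]]' -1; python3 -m jog '[[0,0,0,0],[0,0,0,0],[0,0,0,0],[0,0,0,0],[0,0,0,0],[0,0,0,0],[0,0,0,0]]' 1 40; python3 -m jog '[[0,0,0,-0.1],[0,0,0,-0.2],[0,0,0,-0.3],[0,0,0,-0.4],[0,0,0,-0.5],[0,0,0,-0.6],[0,0,0,-0.7],[0,0,0,-0.77],[0,0,0,-0.81],[0,0,0,-0.84],[0,0,0,-0.84],[0,0,0,-0.84]]'; python3 -m jog '[[0,0,0,0],[0,0,0,0],[0,0,0,0],[0,0,0,0],[0,0,-3,0],[0,0,-6,0],[0,0,-6,0]]' -1
```

```text
t: 8.2
eef_pos: [0.5992, -0.1033, 0.0992]
tool_rot: [-0.0, 0.162, 0.987, -0.0]
contact_force: [-0.4, 0.1, 0.3]
gripper_width: 1.001
grasp_force: 0.0
t: 8.78
eef_pos: [0.5995, -0.1046, 0.1008]
tool_rot: [0.001, 0.162, 0.987, -0.001]
contact_force: [-2.1, -1.9, 7.7]
gripper_width: 0.565
grasp_force: 40.5
t: 9.78
eef_pos: [0.5995, -0.1038, 0.1008]
tool_rot: [0.001, -0.255, 0.967, -0.0]
contact_force: [-1.8, 0.5, 6.7]
gripper_width: 0.568
grasp_force: 30.4
t: 10.37
eef_pos: [0.6027, -0.1038, 0.1648]
tool_rot: [0.004, -0.255, 0.967, -0.001]
contact_force: [1.5, -0.7, 0.3]
gripper_width: 1.0
grasp_force: 0.0
```

```bash
python3 go.py S 0 0.136 0.11 0
```

```text
d cm [-9.51 22.56  5.44] spin -1.152 q [-0.01  0.44  0.1   1.79 -0.05  0.91  2.2 ] eef [ 0.6027 -0.1038  0.1648] z-axis tilt ok
```

```bash
python3 -m jog '[[-1,2.3,0,0.12],[-2,4.5,0,0.24],[-3,6.8,0,0.36],[-4,9,0,0.48],[-5,11.3,0,0.6],[-6,13.5,0,0.72],[-7,16,0,0.84],[-8,18.5,0,0.96],[-9,21,0,1.08],[-9.5,22.6,0,1.2],[-9.5,22.6,0,1.32],[-9.5,22.6,0,1.44],[-9.5,22.6,0,1.56],[-9.5,22.6,0,1.68],[-9.5,22.6,0,1.8],[-9.5,22.6,0,1.92],[-9.5,22.6,0,1.99],[-9.5,22.6,2,1.99],[-9.5,22.6,4,1.99],[-9.5,22.6,5.4,1.99]]' 1
python3 - <<'E'
from dial import *
C=S([0,-.108,0])[:2]; I=[rect(shot(n),C) for n in('scene','top')]
cv2.imwrite('pics/d2.png',np.hstack(I)[...,::-1])
E
python3 go.py S 0 0.136 0.0482 0
```

```text
t: 12.03
eef_pos: [0.5698, 0.1405, 0.104]
tool_rot: [-0.0, 0.672, 0.741, -0.0]
contact_force: [-0.3, 0.6, 0.2]
gripper_width: -0.0
grasp_force: 0.0
d cm [-0.12  0.62  5.48] spin 0.0 q [-0.7   0.52  0.47  1.9  -0.32  0.79  0.04] eef [0.5686 0.1401 0.103 ] z-axis tilt ok
```

View pics/d2.png

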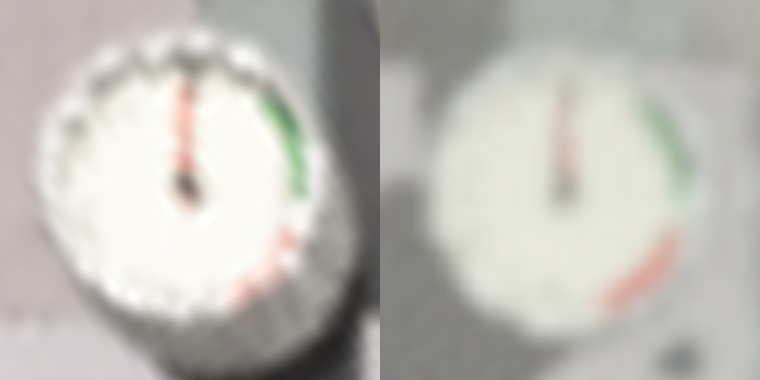

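The zero mark now stands at the needle: the green band spans 0.70 to 1.66 and red is centred near 2.4. Next I'll lower to pushing height.

```bash
python3 -m jog '[[-0.1,0.6,2,0],[-0.1,0.6,4,0],[-0.1,0.6,5,0],[-0.1,0.6,5.45,0],[-0.1,0.6,5.45,0],[-0.1,0.6,5.45,0],[-0.1,0.6,5.45,0]]' 1; python3 go.py S 0 0.136 0.0482 0;python3 go.py S 0 -0.007 0.0482 0
```

```text
t: 12.72
eef_pos: [0.5771, 0.14, 0.0519]
tool_rot: [0.0, 0.672, 0.741, 0.001]
contact_force: [0.3, -0.4, -0.4]
gripper_width: 0.001
grasp_force: 0.0
d cm [-0.04 -0.25  0.37] spin -0.0 q [-0.66  0.61  0.42  1.91 -0.37  0.7   0.08] eef [0.5771 0.14   0.0519] z-axis tilt ok
d cm [-14.34  -0.25   0.37] spin -0.0 q [-0.66  0.61  0.42  1.91 -0.37  0.7   0.08] eef [0.5771 0.14   0.0519] z-axis tilt ok
```

```bash
python3 -m jog '[[0,0,0,0],[0,0,0,0],[0,0,0,0],[0,0,0,0]]' ; python3 go.py S 0 0.136 0.0482 0
```

```text
t: 13.05
eef_pos: [0.5765, 0.1399, 0.0511]
tool_rot: [0.0, 0.672, 0.741, 0.0]
contact_force: [-0.4, 0.5, -0.1]
gripper_width: -0.002
grasp_force: 0.0
d cm [-0.04 -0.19  0.29] spin 0.0 q [-0.66  0.61  0.42  1.91 -0.37  0.7   0.08] eef [0.5765 0.1399 0.0511] z-axis tilt ok
```

```bash
python3 -m jog '[[0,-0.2,0.28,0],[0,-0.2,0.28,0],[0,-0.2,0.28,0],[-0.3,-0.2,0.28,0],[-0.6,-0.2,0.28,0],[-0.9,-0.2,0.28,0],[-0.9,-0.2,0.28,0]]' ; python3 go.py S 0 -0.007 0.0482 0
```

```text
t: 13.63
eef_pos: [0.5754, 0.1294, 0.0481]
tool_rot: [0.0, 0.673, 0.74, -0.0]
contact_force: [0.3, -0.6, 1.0]
gripper_width: -0.003
grasp_force: 0.0
d cm [-13.3    0.04  -0.  ] spin -0.001 q [-0.64  0.61  0.42  1.92 -0.37  0.69  0.1 ] eef [0.5754 0.1294 0.0481] z-axis tilt ok
```

```bash
python3 -m jog '[[-0.6,0,0,0],[-1.2,0,0,0],[-1.8,0,0,0],[-2.4,0,0,0],[-3,0,0,0],[-3.6,0,0,0],[-4.2,0,0,0],[-4.8,0,0,0],[-5.4,0,0,0],[-6,0,0,0],[-6,0,0,0]]' ; python3 go.py S 0 -0.007 0.0482 0
```

```text
t: 14.55
eef_pos: [0.5811, 0.0705, 0.048]
tool_rot: [-0.0, 0.672, 0.74, 0.0]
contact_force: [-0.7, 2.1, -0.4]
gripper_width: -0.0
grasp_force: 0.4
d cm [-7.39  0.03 -0.02] spin -0.001 q [-0.54  0.6   0.42  1.93 -0.37  0.68  0.2 ] eef [0.5811 0.0705 0.048 ] z-axis tilt ok
```

```bash
python3 -m jog '[[-0.6,0,0,0],[-1.2,0,0,0],[-1.8,0,0,0],[-2.4,0,0,0],[-3,0,0,0],[-3.6,0,0,0],[-4.2,0,0,0],[-4.8,0,0,0],[-5.4,0,0,0],[-6,0,0,0],[-6.4,0,0,0],[-6.8,0,0,0],[-7.1,0,0,0],[-7.1,0,0,0]]'
python3 - <<'E'
from dial import *
C=S([0,-.108,0])[:2]; s=shot('scene')
I=[rect(s,C,.115,.1,380),rect(s,C)]
cv2.imwrite('pics/p1.png',np.hstack(I)[...,::-1])
t=shot('top');print(meas(s,C),meas(t,C))
E
python3 go.py S 0 -0.007 0.0482 0
```

```text
t: 15.72
eef_pos: [0.5881, -0.0009, 0.0482]
tool_rot: [0.0, 0.672, 0.74, -0.0]
contact_force: [-1.0, 2.4, 2.7]
gripper_width: -0.006
grasp_force: 2.6
{'needle': (1.294, 6.8, 53), 'redband': (2.211, 19.5, 106), 'green': (1.133, 20.5, 194), 'zero': (0.65, 21.0, 46)} {'needle': None, 'redband': (2.435, 20.8, 202), 'green': (1.255, 19.9, 214), 'zero': (1.114, 20.6, 76)}
d cm [-0.21  0.01 -0.  ] spin -0.001 q [-0.42  0.6   0.41  1.93 -0.37  0.69  0.32] eef [ 0.5882 -0.0009  0.0482] z-axis tilt ok
```

View pics/p1.png

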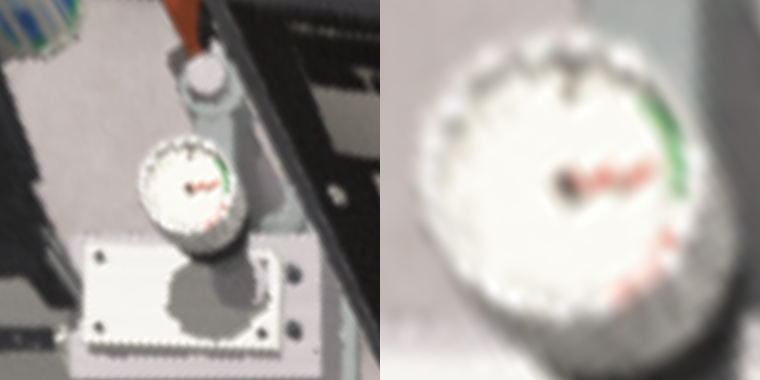

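The needle stands at about 1.35 rad, in the green band, with the bezel still at zero. The plate lies on the anvil just short of the pins, so plate_1 goes to green. I'll raise and grasp.

```bash
python3 -m jog '[[0,0,-1,0],[0,0,-2,0],[0,0,-3,0],[-2.5,0,-3,0],[-2.5,0,-3,0],[-2.5,0,-3,0],[-2.5,0,-3,0]]' -0.5; python3 go.py S 0 -0.031 0.039 0
```

```text
t: 16.4
eef_pos: [0.5904, -0.0246, 0.0785]
tool_rot: [0.0, 0.672, 0.74, 0.0]
contact_force: [-0.7, -0.1, -0.4]
gripper_width: 0.751
grasp_force: 0.0
d cm [-0.23  0.02  3.95] spin -0.001 q [-0.39  0.56  0.44  1.91 -0.34  0.75  0.34] eef [ 0.5904 -0.0246  0.0785] z-axis tilt ok
```

```bash
python3 -m jog '[[-0.25,0,1.5,0],[-0.25,0,2.5,0],[-0.25,0,3.2,0],[-0.25,0,3.7,0],[-0.25,0,3.95,0],[-0.25,0,3.95,0],[-0.25,0,3.95,0]]';python3 -m jog '[[0,0,0,0],[0,0,0,0],[0,0,0,0],[0,0,0,0],[0,0,0,0]]' 1 60
```

```text
t: 16.98
eef_pos: [0.5907, -0.027, 0.0385]
tool_rot: [0.0, 0.672, 0.741, 0.0]
contact_force: [0.5, -0.9, -0.2]
gripper_width: 0.751
grasp_force: 0.0
t: 17.4
eef_pos: [0.5915, -0.0271, 0.04]
tool_rot: [0.0, 0.672, 0.741, 0.001]
contact_force: [-2.2, 0.4, 8.9]
gripper_width: 0.629
grasp_force: 66.8
```

```bash
python3 -m jog '[[0,-0.7,0,0],[0,-1.4,0,0],[0,-2.1,0,0],[0,-2.8,0,0],[0,-3.5,0,0],[0,-4.2,0,0],[0,-4.9,0,0],[0,-5.6,0,0],[0,-6.4,0,0],[0,-7.2,0,0],[0,-8,0,0],[0,-8,0,0],[0,-8,-1,0],[0,-8,-2.5,0],[0,-8,-4,0],[0,-8,-5,0],[0,-8,-5,0]]'; python3 go.py W 0.409 -0.162 0.09 -0.07; python3 - <<'E'
from h import *
t=shot('top'); s=shot('scene'); 
for c in(s,t):
    hsv=cv2.cvtColor(c['pixels'],cv2.COLOR_RGB2HSV)
    m=cv2.inRange(hsv,(50,120,40),(80,255,255)); cs=max(cv2.findContours(m,0,1)[0],key=cv2.contourArea)
    r=cv2.minAreaRect((onz(c,cs.reshape(-1,2),.0275)[:,:2]*1000).astype(np.float32)); print(r)
save(s,'g1.png',(170,150,430,400),2)
E
```

```text
t: 18.82
eef_pos: [0.5119, -0.0349, 0.0903]
tool_rot: [0.001, 0.672, 0.74, 0.001]
contact_force: [-0.0, 0.9, -0.1]
gripper_width: 0.63
grasp_force: 63.3
d cm [-11.65 -11.47  -0.  ] spin 0.167 q [-0.43  0.44  0.47  2.09 -0.31  0.68  0.34] eef [ 0.5119 -0.0349  0.0903] z-axis tilt ok
((402.80194091796875, -193.2150421142578), (170.0306396484375, 140.60031127929688), 86.0601806640625)
((400.6946105957031, -187.88589477539062), (160.78102111816406, 122.60676574707031), 86.01660919189453)
```

View pics/g1.png

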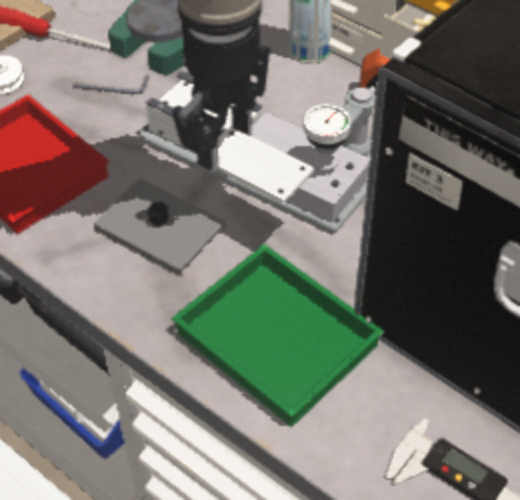

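The plate is held level just before the station, and the green tray is clear with its centre near scene px (309,315).

```bash
python3 -m jog '[[-2.9,-2.9,0,0.04],[-5.8,-5.8,0,0.08],[-8.7,-8.7,0,0.12],[-11,-10.5,0,0.167],[-11.7,-11.4,0,0.167],[-11.7,-11.4,0,0.167],[-11.7,-11.4,3,0.167],[-11.7,-11.4,5.5,0.167],[-11.7,-11.4,7,0.167],[-11.7,-11.4,7,0.167],[-11.7,-11.4,7,0.167]]'; python3 go.py W 0.411 -0.163 0.002 -0.07
```

```text
t: 19.83
eef_pos: [0.4088, -0.1614, 0.0178]
tool_rot: [-0.001, 0.731, 0.683, -0.001]
contact_force: [1.2, -0.3, -1.3]
gripper_width: 0.632
grasp_force: 63.6
d cm [-0.15  0.24  1.57] spin 0.002 q [-0.1   0.49  0.41  2.28 -0.45  0.45  0.6 ] eef [ 0.4088 -0.1614  0.0178] z-axis tilt ok
```

```bash
python3 -m jog '[[-0.1,0.1,0.6,0],[-0.1,0.1,1.1,0],[-0.1,0.1,1.4,0],[-0.1,0.1,1.55,0],[-0.1,0.1,1.6,0],[-0.1,0.1,1.6,0]]';python3 -m jog '[[0,0,0,0],[0,0,0,0],[0,0,0,0],[0,0,-0.5,0],[0,0,-2.5,0],[0,0,-6,0],[0,0,-10,0],[0,0,-10,0],[0,0,-10,0]]' -0.5;  python3 go.py S 0 0.136 0.1 0;python3 go.py S 0 0.136 0.0482 0
```

```text
t: 20.33
eef_pos: [0.4098, -0.1634, 0.0026]
tool_rot: [0.0, 0.731, 0.682, 0.0]
contact_force: [-0.2, 0.7, -1.8]
gripper_width: 0.632
grasp_force: 63.6
t: 21.08
eef_pos: [0.4115, -0.1635, 0.1047]
tool_rot: [0.002, 0.731, 0.682, 0.002]
contact_force: [-0.4, 0.4, -0.4]
gripper_width: 0.749
grasp_force: 0.0
d cm [31.34 14.17  0.56] spin -0.166 q [-0.25  0.32  0.58  2.24 -0.29  0.65  0.47] eef [ 0.4115 -0.1635  0.1047] z-axis tilt ok
d cm [31.34 14.14  5.74] spin -0.166 q [-0.25  0.32  0.58  2.24 -0.29  0.65  0.47] eef [ 0.4115 -0.1635  0.1047] z-axis tilt ok
```

```bash
python3 -m jog '[[3.5,1.6,0,-0.04],[7,3.2,0,-0.08],[10.5,4.8,0,-0.12],[14,6.4,0,-0.166],[17.5,8,0,-0.166],[21,9.6,0,-0.166],[24.5,11.2,0,-0.166],[28,12.7,0,-0.166],[30.5,13.8,0,-0.166],[31.4,14.1,0,-0.166],[31.4,14.1,0,-0.166],[31.4,14.1,2,-0.166],[31.4,14.1,4,-0.166],[31.4,14.1,5,-0.166],[31.4,14.1,5.5,-0.166],[31.4,14.1,5.5,-0.166],[31.4,14.1,5.5,-0.166],[31.4,14.1,5.5,-0.166]]' 1;  python3 go.py S 0 0.127 0.0482 0
python3 - <<'E'
from h import *
s=shot('scene'); save(s,'g2.png',(130,150,430,370),2)
E
```

```text
t: 22.58
eef_pos: [0.573, 0.1396, 0.0484]
tool_rot: [0.0, 0.673, 0.74, 0.001]
contact_force: [-0.9, 0.7, 0.5]
gripper_width: 0.003
grasp_force: 0.0
d cm [-0.94  0.16  0.02] spin -0.002 q [-0.66  0.6   0.42  1.92 -0.37  0.69  0.08] eef [0.573  0.1396 0.0484] z-axis tilt ok
```

View pics/g2.png

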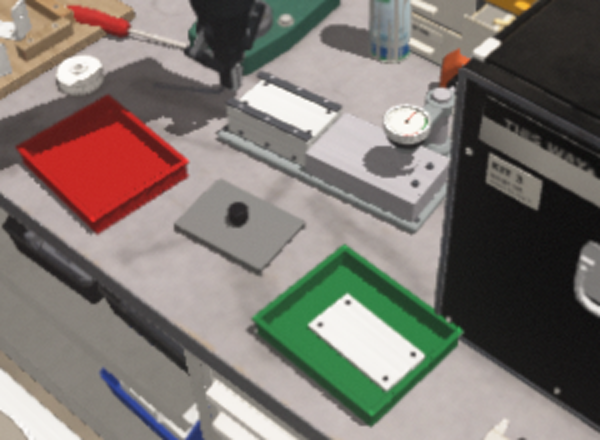

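Plate 1 lies flat in the green tray, and the next plate has risen under the lips. Now pushing plate 2.

```bash
python3 -m jog '[[0,0.16,0,0],[-0.8,0.16,0,0],[-1.6,0.16,0,0],[-2.4,0.16,0,0],[-3.2,0.16,0,0],[-4,0.16,0,0],[-4.8,0.16,0,0],[-5.6,0.16,0,0],[-6.4,0.16,0,0],[-7.2,0.16,0,0],[-8,0.16,0,0],[-8.8,0.16,0,0],[-9.6,0.16,0,0],[-10.4,0.16,0,0],[-11.2,0.16,0,0],[-12,0.16,0,0],[-12.8,0.16,0,0],[-13.4,0.16,0,0],[-13.8,0.16,0,0],[-14.1,0.16,0,0]]'
python3 -m jog '[[0,0,0,0],[0,0,0,0],[0,0,0,0]]'
python3 - <<'E'
from dial import *
C=S([0,-.108,0])[:2]; s=shot('scene')
I=[rect(s,C,.115,.1,380),rect(s,C)]
cv2.imwrite('pics/p2.png',np.hstack(I)[...,::-1])
print(meas(s,C))
E
python3 go.py S 0 -0.007 0.0482 0
```

```text
t: 24.3
eef_pos: [0.5875, -0.0004, 0.0476]
tool_rot: [-0.0, 0.672, 0.74, 0.0]
contact_force: [-0.4, 5.6, 3.7]
gripper_width: -0.002
grasp_force: 3.6
t: 24.55
eef_pos: [0.5876, -0.001, 0.0476]
tool_rot: [0.0, 0.673, 0.74, -0.0]
contact_force: [-0.3, 1.7, 5.4]
gripper_width: 0.002
grasp_force: 2.7
{'needle': (2.243, 5.2, 27), 'redband': (2.377, 19.8, 105), 'green': (1.134, 20.5, 196), 'zero': (0.642, 20.9, 50)}
d cm [-0.21  0.07 -0.06] spin -0.001 q [-0.41  0.6   0.41  1.93 -0.36  0.68  0.31] eef [ 0.5875 -0.0009  0.0476] z-axis tilt ok
```

View pics/p2.png

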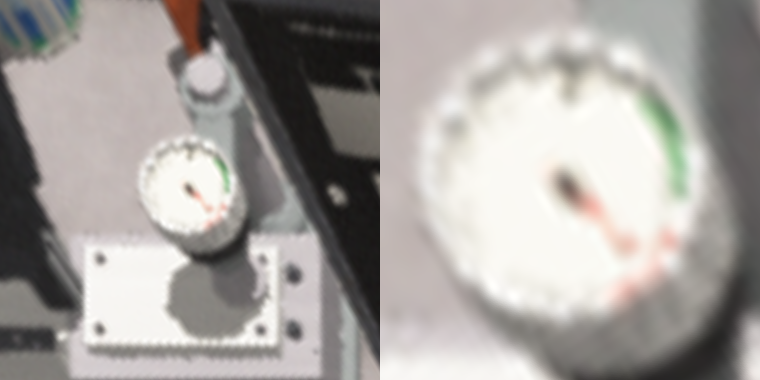

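The needle reads about 2.34 rad, in the red band, so plate_2 goes to red.

```bash
python3 -m jog '[[0,0,-1,0],[0,0,-2,0],[0,0,-3,0],[-1.5,0,-3,0],[-2.5,0,-3,0],[-2.6,0,-3,0],[-2.6,0,-3,0],[-2.6,0,-2,0],[-2.6,0,-1,0],[-2.6,0,-0.1,0],[-2.6,0,0.5,0],[-2.6,0,0.9,0],[-2.6,0,0.9,0],[-2.6,0,0.9,0]]' -0.5; python3 -m jog '[[0,0,0,0],[0,0,0,0],[0,0,0,0],[0,0,0,0],[0,0,0,0]]' 1 60; python3 go.py S 0 -0.031 0.039 0;
```

```text
t: 25.77
eef_pos: [0.5898, -0.026, 0.038]
tool_rot: [-0.0, 0.672, 0.74, -0.0]
contact_force: [-0.5, -0.6, 1.2]
gripper_width: 0.744
grasp_force: 0.0
t: 26.18
eef_pos: [0.5911, -0.0261, 0.0399]
tool_rot: [0.001, 0.672, 0.74, 0.001]
contact_force: [-2.6, 0.7, 13.2]
gripper_width: 0.638
grasp_force: 67.8
d cm [-0.07 -0.03  0.09] spin -0.001 q [-0.36  0.62  0.4   1.92 -0.37  0.67  0.36] eef [ 0.5911 -0.0261  0.0399] z-axis tilt ok
```

```bash
python3 -m jog '[[0,-0.7,0,0],[0,-1.4,0,0],[0,-2.1,0,0],[0,-2.8,0,0],[0,-3.5,0,0],[0,-4.2,0,0],[0,-4.9,0,0],[0,-5.6,0,0],[0,-6.4,0,0],[0,-7.2,0,0],[0,-8,0,0],[0,-8,0,0],[0,-8,-1,0],[0,-8,-2.5,0],[0,-8,-4,0],[0,-8,-5,0],[0,-8,-5,0]]'; python3 go.py W 0.407 0.226 0.09 -0.11; cat > tray.py <<'E'
from h import *
def tray(c,n):
    hsv=cv2.cvtColor(c['pixels'],cv2.COLOR_RGB2HSV)
    m=cv2.inRange(hsv,(50,120,40),(80,255,255)) if n=='green' else cv2.inRange(hsv,(0,190,60),(5,255,255))|cv2.inRange(hsv,(174,190,60),(180,255,255))
    h=cv2.convexHull(max(cv2.findContours(m,0,1)[0],key=cv2.contourArea))
    q=cv2.approxPolyDP(h,0.04*cv2.arcLength(h,True),True).reshape(-1,2); return onz(c,q,.0275)[:,:2].round(3).tolist()
if __name__=='__main__':
    for k in('scene','top'):
        c=shot(k)
        for n in('red','green'): q=tray(c,n); print(k,n,q,np.mean(q,0).round(4))
E
python3 tray.py
```

```text
t: 27.6
eef_pos: [0.5114, -0.0338, 0.0903]
tool_rot: [0.001, 0.672, 0.74, 0.001]
contact_force: [-0.1, -0.8, -1.0]
gripper_width: 0.635
grasp_force: 63.5
d cm [ 2.686e+01 -7.910e+00  1.000e-02] spin 0.206 q [-0.42  0.44  0.46  2.09 -0.3   0.68  0.33] eef [ 0.5114 -0.0338  0.0903] z-axis tilt ok
scene red [[0.469, 0.17], [0.421, 0.16], [0.349, 0.201], [0.351, 0.283], [0.474, 0.267]] [0.4128 0.2162]
scene green [[0.474, -0.113], [0.467, -0.274], [0.334, -0.272], [0.347, -0.106]] [ 0.4055 -0.1912]
top red [[0.425, 0.193], [0.357, 0.232], [0.351, 0.28], [0.402, 0.274], [0.439, 0.248]] [0.3948 0.2454]
top green [[0.434, -0.113], [0.368, -0.264], [0.336, -0.261], [0.345, -0.107]] [ 0.3708 -0.1862]
```

```bash
python3 -m jog '[[3.5,-1,0,0.03],[7,-2,0,0.06],[10.5,-3,0,0.09],[14,-4,0,0.12],[17.5,-5,0,0.15],[21,-6,0,0.18],[24,-7,0,0.206],[26,-7.7,0,0.206],[26.9,-7.9,0,0.206],[26.9,-7.9,0,0.206],[26.9,-7.9,0,0.206],[26.9,-7.9,2.5,0.206],[26.9,-7.9,5,0.206],[26.9,-7.9,7,0.206],[26.9,-7.9,7,0.206],[26.9,-7.9,7,0.206]]'; python3 go.py W 0.407 0.226 0.002 -0.11
```

```text
t: 29.03
eef_pos: [0.4062, 0.2239, 0.0181]
tool_rot: [0.0, 0.746, 0.666, -0.001]
contact_force: [-0.1, -0.7, -1.1]
gripper_width: 0.638
grasp_force: 63.9
d cm [0.22 0.06 1.6 ] spin -0.003 q [-0.96  0.51  0.4   2.22 -0.42  0.48 -0.35] eef [0.4062 0.2239 0.0181] z-axis tilt ok
```

```bash
python3 -m jog '[[0.1,0,0.6,0],[0.1,0,1.1,0],[0.1,0,1.4,0],[0.1,0,1.55,0],[0.1,0,1.6,0],[0.1,0,1.6,0]]';python3 -m jog '[[0,0,0,0],[0,0,0,0],[0,0,0,0],[0,0,-0.5,0],[0,0,-2.5,0],[0,0,-6,0],[0,0,-10,0],[0,0,-10,0],[0,0,-10,0]]' -0.5;  python3 go.py S 0 0.136 0.1 0
```

```text
t: 29.53
eef_pos: [0.4061, 0.2275, 0.0026]
tool_rot: [-0.0, 0.745, 0.667, 0.0]
contact_force: [0.5, 0.4, -1.4]
gripper_width: 0.632
grasp_force: 64.0
t: 30.28
eef_pos: [0.4073, 0.2286, 0.1048]
tool_rot: [-0.0, 0.745, 0.667, 0.003]
contact_force: [0.1, 0.2, -0.1]
gripper_width: 0.75
grasp_force: 0.0
d cm [-7.04 17.61  0.5 ] spin -0.207 q [-1.09  0.35  0.54  2.18 -0.29  0.67 -0.46] eef [0.4073 0.2286 0.1048] z-axis tilt ok
```

```bash
python3 -m jog '[[-1.4,3.5,0,-0.05],[-2.8,7,0,-0.1],[-4.2,10.5,0,-0.15],[-5.6,14,0,-0.207],[-6.6,16.5,0,-0.207],[-7,17.6,0,-0.207],[-7,17.6,0,-0.207],[-7,17.6,2,-0.207],[-7,17.6,4,-0.207],[-7,17.6,5,-0.207],[-7,17.6,5.5,-0.207],[-7,17.6,5.5,-0.207],[-7,17.6,5.5,-0.207],[-7,17.6,5.5,-0.207]]' 1;  python3 go.py S 0 0.127 0.0482 0
python3 - <<'E'
from h import *
s=shot('scene'); save(s,'g3.png',(130,150,430,370),2)
E
```

```text
t: 31.45
eef_pos: [0.5737, 0.1389, 0.0484]
tool_rot: [0.0, 0.672, 0.741, 0.001]
contact_force: [-0.4, 1.5, 0.1]
gripper_width: -0.001
grasp_force: 0.0
d cm [-0.86  0.1   0.02] spin 0.0 q [-0.65  0.61  0.42  1.92 -0.37  0.69  0.08] eef [0.5737 0.1389 0.0484] z-axis tilt ok
```

View pics/g3.png

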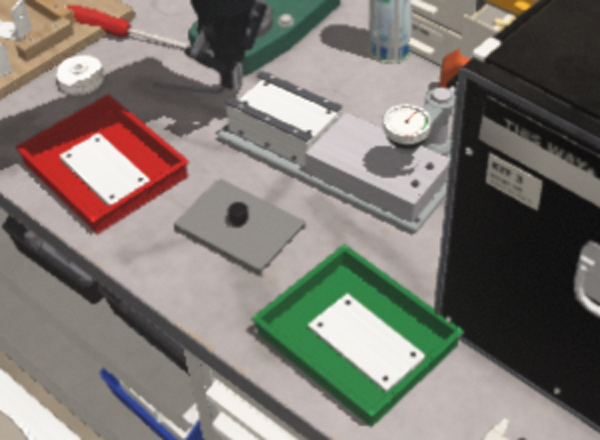

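Plate 2 lies flat in the red tray and plate 3 is up in the magazine. Now pushing plate 3 and reading the needle numerically.

```bash
python3 -m jog '[[0,0.1,0,0],[-0.8,0.1,0,0],[-1.6,0.1,0,0],[-2.4,0.1,0,0],[-3.2,0.1,0,0],[-4,0.1,0,0],[-4.8,0.1,0,0],[-5.6,0.1,0,0],[-6.4,0.1,0,0],[-7.2,0.1,0,0],[-8,0.1,0,0],[-8.8,0.1,0,0],[-9.6,0.1,0,0],[-10.4,0.1,0,0],[-11.2,0.1,0,0],[-12,0.1,0,0],[-12.8,0.1,0,0],[-13.4,0.1,0,0],[-13.8,0.1,0,0],[-14.0,0.1,0,0]]'
python3 -m jog '[[0,0,0,0],[0,0,0,0],[0,0,0,0]]'
python3 - <<'E'
from dial import *
C=S([0,-.108,0])[:2]; s=shot('scene'); print(meas(s,C)); print(meas(s,C+[.0012,.0007]))
E
python3 go.py S 0 -0.007 0.0482 0
```

```text
t: 33.17
eef_pos: [0.5881, -0.0008, 0.048]
tool_rot: [-0.0, 0.672, 0.74, 0.001]
contact_force: [-1.4, 6.2, 4.7]
gripper_width: 0.003
grasp_force: 4.0
t: 33.42
eef_pos: [0.5881, -0.0009, 0.048]
tool_rot: [0.0, 0.672, 0.74, 0.0]
contact_force: [0.2, 3.4, 5.2]
gripper_width: -0.004
grasp_force: 3.2
{'needle': (2.234, 5.2, 26), 'redband': (2.383, 19.9, 108), 'green': (1.138, 20.4, 197), 'zero': (0.665, 21.0, 51)}
{'needle': (2.34, 6.2, 30), 'redband': (2.404, 20.8, 116), 'green': (1.204, 20.5, 197), 'zero': (0.514, 20.7, 90)}
d cm [-0.2   0.01 -0.02] spin -0.0 q [-0.41  0.6   0.41  1.93 -0.36  0.69  0.32] eef [ 0.5881 -0.0009  0.048 ] z-axis tilt ok
```

The needle reads about 2.3 rad, so plate_3 is also red.

```bash
python3 -m jog '[[0,0,-1,0],[0,0,-2,0],[0,0,-3,0],[-1.5,0,-3,0],[-2.5,0,-3,0],[-2.6,0,-3,0],[-2.6,0,-3,0],[-2.6,0,-2,0],[-2.6,0,-1,0],[-2.6,0,-0.1,0],[-2.6,0,0.5,0],[-2.6,0,0.85,0],[-2.6,0,0.85,0],[-2.6,0,0.85,0]]' -0.5; python3 -m jog '[[0,0,0,0],[0,0,0,0],[0,0,0,0],[0,0,0,0],[0,0,0,0]]' 1 60; python3 -m jog '[[0,-0.7,0,0],[0,-1.4,0,0],[0,-2.1,0,0],[0,-2.8,0,0],[0,-3.5,0,0],[0,-4.2,0,0],[0,-4.9,0,0],[0,-5.6,0,0],[0,-6.4,0,0],[0,-7.2,0,0],[0,-8,0,0],[0,-8,0,0],[0,-8,-1,0],[0,-8,-2.5,0],[0,-8,-4,0],[0,-8,-5,0],[0,-8,-5,0]]'; python3 go.py W 0.407 0.226 0.09 -0.11; python3 tray.py
```

```text
t: 34.63
eef_pos: [0.5902, -0.0265, 0.0385]
tool_rot: [-0.0, 0.672, 0.741, -0.0]
contact_force: [-0.2, 0.1, -0.4]
gripper_width: 0.753
grasp_force: 0.0
t: 35.05
eef_pos: [0.5908, -0.0267, 0.04]
tool_rot: [0.0, 0.672, 0.74, 0.0]
contact_force: [-1.9, 0.6, 8.7]
gripper_width: 0.635
grasp_force: 68.0
t: 36.47
eef_pos: [0.5115, -0.0344, 0.0907]
tool_rot: [0.001, 0.672, 0.741, 0.001]
contact_force: [1.3, -1.0, -0.8]
gripper_width: 0.635
grasp_force: 63.7
d cm [26.93 -7.88  0.06] spin 0.207 q [-0.43  0.44  0.46  2.09 -0.3   0.68  0.33] eef [ 0.5115 -0.0344  0.0907] z-axis tilt ok
scene red [[0.738, 1.058], [0.66, 0.93], [0.543, 0.939], [0.665, 1.156], [0.736, 1.146]] [0.6684 1.0458]
scene green [[0.474, -0.113], [0.467, -0.274], [0.334, -0.272], [0.347, -0.106]] [ 0.4055 -0.1912]
top red [[0.405, 0.245], [0.372, 0.224], [0.359, 0.23], [0.347, 0.256], [0.351, 0.28], [0.404, 0.265]] [0.373 0.25 ]
top green [[0.337, -0.264], [0.345, -0.107], [0.434, -0.113], [0.365, -0.264]] [ 0.3702 -0.187 ]
```

```bash
python3 -m jog '[[3.5,-1,0,0.03],[7,-2,0,0.06],[10.5,-3,0,0.09],[14,-4,0,0.12],[17.5,-5,0,0.15],[21,-6,0,0.18],[24,-7,0,0.206],[26,-7.7,0,0.206],[26.9,-7.9,0,0.206],[26.9,-7.9,0,0.206],[26.9,-7.9,0,0.206],[26.9,-7.9,2.5,0.206],[26.9,-7.9,5,0.206],[26.9,-7.9,6,0.206],[26.9,-7.9,6,0.206],[26.9,-7.9,6,0.206]]'; python3 go.py W 0.407 0.226 0.012 -0.11
```

```text
t: 37.9
eef_pos: [0.4065, 0.2241, 0.029]
tool_rot: [0.0, 0.745, 0.667, -0.001]
contact_force: [0.2, -0.1, -2.1]
gripper_width: 0.636
grasp_force: 63.9
d cm [0.2  0.03 1.7 ] spin -0.002 q [-0.98  0.49  0.41  2.22 -0.41  0.5  -0.36] eef [0.4065 0.2241 0.029 ] z-axis tilt ok
```

```bash
python3 -m jog '[[0.1,0,0.6,0],[0.1,0,1.1,0],[0.1,0,1.4,0],[0.1,0,1.6,0],[0.1,0,1.65,0],[0.1,0,1.65,0]]';python3 -m jog '[[0,0,0,0],[0,0,0,0],[0,0,0,0],[0,0,-0.5,0],[0,0,-2.5,0],[0,0,-6,0],[0,0,-9,0],[0,0,-9,0],[0,0,-9,0]]' -0.5;  python3 go.py S 0 0.136 0.1 0
python3 - <<'E'
from h import *
from go import S
t=shot('scene'); uv=proj(t,[S([x,y,.054]) for x in(0,) for y in(.015,.03,.06,.09)]); print(dep(t,uv.round())[:,2].round(4), [t['pixels'][int(v),int(u)].tolist() for u,v in uv])
E
```

```text
t: 38.4
eef_pos: [0.4061, 0.2268, 0.0125]
tool_rot: [-0.0, 0.745, 0.668, -0.0]
contact_force: [-0.1, 0.6, -1.5]
gripper_width: 0.633
grasp_force: 64.0
t: 39.15
eef_pos: [0.4071, 0.2277, 0.1043]
tool_rot: [-0.0, 0.744, 0.668, 0.002]
contact_force: [-1.3, 0.4, -1.1]
gripper_width: 0.746
grasp_force: 0.0
d cm [-6.97 17.61  0.45] spin -0.206 q [-1.09  0.35  0.53  2.19 -0.29  0.67 -0.46] eef [0.4071 0.2277 0.1043] z-axis tilt ok
[0.0558 0.054  0.0533 0.0554] [[244, 242, 239], [244, 242, 238], [245, 243, 240], [246, 244, 241]]
```

A fourth plate stands at z = 0.054, so I'll continue.

```bash
python3 -m jog '[[-1.4,3.5,0,-0.05],[-2.8,7,0,-0.1],[-4.2,10.5,0,-0.15],[-5.6,14,0,-0.206],[-6.6,16.5,0,-0.206],[-7,17.6,0,-0.206],[-7,17.6,0,-0.206],[-7,17.6,2,-0.206],[-7,17.6,4,-0.206],[-7,17.6,5,-0.206],[-7,17.6,5.5,-0.206],[-7,17.6,5.5,-0.206],[-7,17.6,5.5,-0.206],[-7,17.6,5.5,-0.206]]' 1;  python3 go.py S 0 0.127 0.0482 0; python3 tray.py
```

```text
t: 40.37
eef_pos: [0.5739, 0.1383, 0.0483]
tool_rot: [0.0, 0.672, 0.741, 0.001]
contact_force: [0.6, 0.3, -0.1]
gripper_width: -0.004
grasp_force: 0.0
d cm [-0.81  0.08  0.01] spin 0.0 q [-0.65  0.61  0.42  1.92 -0.37  0.69  0.08] eef [0.5739 0.1383 0.0483] z-axis tilt ok
scene red [[0.458, 0.108], [0.33, 0.122], [0.35, 0.278], [0.473, 0.233]] [0.4027 0.1852]
scene green [[0.476, -0.115], [0.467, -0.274], [0.334, -0.272], [0.347, -0.106]] [ 0.406  -0.1918]
top red [[0.345, 0.123], [0.356, 0.278], [0.431, 0.245]] [0.3773 0.2153]
top green [[0.437, -0.112], [0.44, -0.144], [0.339, -0.264], [0.348, -0.105]] [ 0.391  -0.1562]
```

```bash
python3 -m jog '[[0,0.1,0,0],[-0.8,0.1,0,0],[-1.6,0.1,0,0],[-2.4,0.1,0,0],[-3.2,0.1,0,0],[-4,0.1,0,0],[-4.8,0.1,0,0],[-5.6,0.1,0,0],[-6.4,0.1,0,0],[-7.2,0.1,0,0],[-8,0.1,0,0],[-8.8,0.1,0,0],[-9.6,0.1,0,0],[-10.4,0.1,0,0],[-11.2,0.1,0,0],[-12,0.1,0,0],[-12.8,0.1,0,0],[-13.4,0.1,0,0],[-13.7,0.1,0,0],[-13.9,0.1,0,0]]'
python3 -m jog '[[0,0,0,0],[0,0,0,0],[0,0,0,0]]'
python3 - <<'E'
from dial import *
C=S([0,-.108,0])[:2]; s=shot('scene'); print(meas(s,C)); print(meas(s,C+[.0012,.0007]))
E
python3 go.py S 0 -0.007 0.0482 0
```

```text
t: 42.13
eef_pos: [0.5878, -0.001, 0.0475]
tool_rot: [-0.0, 0.672, 0.74, 0.0]
contact_force: [-1.2, 3.3, 1.7]
gripper_width: -0.0
grasp_force: 2.0
t: 42.38
eef_pos: [0.5879, -0.001, 0.0475]
tool_rot: [0.0, 0.672, 0.74, -0.0]
contact_force: [0.1, -1.8, 2.2]
gripper_width: -0.0
grasp_force: 1.1
{'needle': (0.986, 7.6, 37), 'redband': (2.132, 19.4, 117), 'green': (1.136, 20.5, 195), 'zero': (0.667, 21.0, 49)}
{'needle': (1.26, 8.5, 32), 'redband': (2.155, 20.3, 118), 'green': (1.202, 20.5, 195), 'zero': (0.512, 20.7, 87)}
d cm [-0.2   0.03 -0.06] spin -0.0 q [-0.41  0.6   0.41  1.93 -0.36  0.69  0.31] eef [ 0.588  -0.001   0.0476] z-axis tilt ok
```

The needle reads about 1.2 rad, green band, so plate_4 goes to green.

```bash
python3 -m jog '[[0,0,-1,0],[0,0,-2,0],[0,0,-3,0],[-1.5,0,-3,0],[-2.5,0,-3,0],[-2.6,0,-3,0],[-2.6,0,-3,0],[-2.6,0,-2,0],[-2.6,0,-1,0],[-2.6,0,-0.1,0],[-2.6,0,0.5,0],[-2.6,0,0.85,0],[-2.6,0,0.85,0],[-2.6,0,0.85,0]]' -0.5; python3 -m jog '[[0,0,0,0],[0,0,0,0],[0,0,0,0],[0,0,0,0],[0,0,0,0]]' 1 60; python3 -m jog '[[0,-0.7,0,0],[0,-1.4,0,0],[0,-2.1,0,0],[0,-2.8,0,0],[0,-3.5,0,0],[0,-4.2,0,0],[0,-4.9,0,0],[0,-5.6,0,0],[0,-6.4,0,0],[0,-7.2,0,0],[0,-8,0,0],[0,-8,0,0],[0,-8,-1,0],[0,-8,-2.5,0],[0,-8,-4,0],[0,-8,-5,0],[0,-8,-5,0]]'; python3 go.py W 0.411 -0.163 0.09 -0.07; python3 tray.py
python3 - <<'E'
from h import *
s=shot('scene'); save(s,'g4.png',(130,150,430,370),2)
E
```

```text
t: 43.6
eef_pos: [0.5903, -0.0261, 0.0385]
tool_rot: [-0.0, 0.672, 0.741, -0.0]
contact_force: [0.4, -0.4, -1.1]
gripper_width: 0.749
grasp_force: 0.0
t: 44.02
eef_pos: [0.591, -0.0262, 0.04]
tool_rot: [0.0, 0.672, 0.74, 0.0]
contact_force: [-2.5, -0.5, 8.7]
gripper_width: 0.633
grasp_force: 67.1
t: 45.43
eef_pos: [0.5117, -0.0339, 0.0908]
tool_rot: [0.001, 0.672, 0.741, 0.001]
contact_force: [0.8, 0.2, -1.0]
gripper_width: 0.631
grasp_force: 63.4
d cm [-11.87 -11.27   0.05] spin 0.167 q [-0.43  0.44  0.46  2.09 -0.3   0.68  0.33] eef [ 0.5117 -0.0339  0.0908] z-axis tilt ok
scene red [[0.745, 1.132], [0.736, 1.061], [0.66, 0.93], [0.543, 0.939], [0.665, 1.156]] [0.6698 1.0436]
scene green [[0.474, -0.113], [0.467, -0.274], [0.334, -0.272], [0.347, -0.106]] [ 0.4055 -0.1912]
top red [[0.419, 0.249], [0.372, 0.224], [0.347, 0.254], [0.349, 0.275], [0.392, 0.276]] [0.3758 0.2556]
top green [[0.437, -0.115], [0.36, -0.264], [0.339, -0.264], [0.345, -0.107]] [ 0.3702 -0.1875]
```

View pics/g4.png

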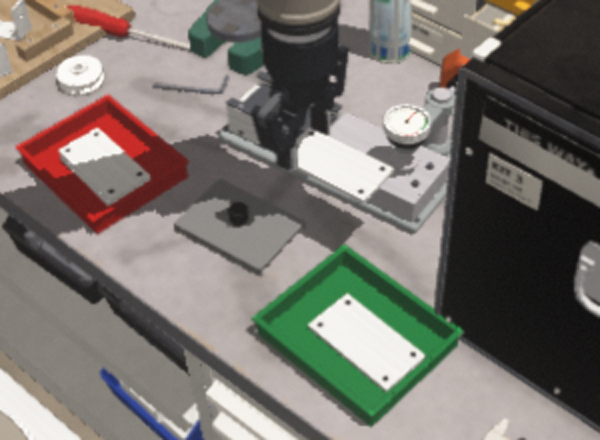

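The fourth plate is held level at (345,165). The two red-tray plates are stacked neatly at (105,165), and the green tray hasn't moved. Placing it 7 mm higher, on top of plate 1.

```bash
python3 -m jog '[[-2.9,-2.9,0,0.04],[-5.8,-5.8,0,0.08],[-8.7,-8.7,0,0.12],[-11,-10.5,0,0.167],[-11.8,-11.2,0,0.167],[-11.8,-11.2,0,0.167],[-11.8,-11.2,3,0.167],[-11.8,-11.2,5.5,0.167],[-11.8,-11.2,6.2,0.167],[-11.8,-11.2,6.2,0.167],[-11.8,-11.2,6.2,0.167]]'; python3 go.py W 0.411 -0.163 0.0100 -0.07
```

```text
t: 46.5
eef_pos: [0.4111, -0.1617, 0.0269]
tool_rot: [-0.0, 0.731, 0.682, -0.0]
contact_force: [0.9, 0.3, -1.1]
gripper_width: 0.635
grasp_force: 63.8
d cm [-0.13  0.    1.69] spin 0.001 q [-0.12  0.47  0.43  2.27 -0.43  0.47  0.58] eef [ 0.4111 -0.1617  0.0269] z-axis tilt ok
```

```bash
python3 -m jog '[[-0.1,0,0.6,0],[-0.1,0,1.1,0],[-0.1,0,1.4,0],[-0.1,0,1.6,0],[-0.1,0,1.65,0],[-0.1,0,1.65,0]]';python3 -m jog '[[0,0,0,0],[0,0,0,0],[0,0,0,0],[0,0,-0.5,0],[0,0,-2.5,0],[0,0,-6,0],[0,0,-10,0],[0,0,-14,0],[-0.1,18,-14,0],[-0.1,18,-14,0],[-0.1,18,-14,0],[-0.1,18,-14,0],[-0.1,18,-14,0],[-0.1,18,-14,0],[-0.1,18,-14,0]]' -0.5
python3 - <<'E'
from dial import *
C=S([0,-.108,0])[:2]; s=shot('scene'); print(meas(s,C+[.0012,.0007])); print(bot.get_obs()['eef_pos'])
uv=proj(s,[S([0,y,.035]) for y in(.03,.06,.09)]); print(dep(s,uv.round())[:,2])
a=cv2.resize(s['pixels'][150:370,130:430],(600,440))
b=cv2.resize(rect(s,C),(200,200)); a[:200,400:]=b
cv2.imwrite('pics/fin.png',a[...,::-1])
E
```

```text
t: 47.0
eef_pos: [0.4107, -0.1632, 0.0105]
tool_rot: [-0.0, 0.731, 0.682, 0.0]
contact_force: [-1.0, -0.5, -0.7]
gripper_width: 0.631
grasp_force: 63.8
t: 48.25
eef_pos: [0.59, -0.1769, 0.1503]
tool_rot: [-0.0, 0.731, 0.682, -0.001]
contact_force: [-0.7, -0.6, 0.0]
gripper_width: 0.748
grasp_force: 0.0
{'needle': (-0.051, 7.3, 30), 'redband': (1.895, 19.6, 22), 'green': (1.392, 20.6, 81), 'zero': (0.638, 19.0, 427)}
[ 0.58892155 -0.17704372  0.15030063]
[0.0465161  0.04700986 0.04733447]
```

View pics/fin.png

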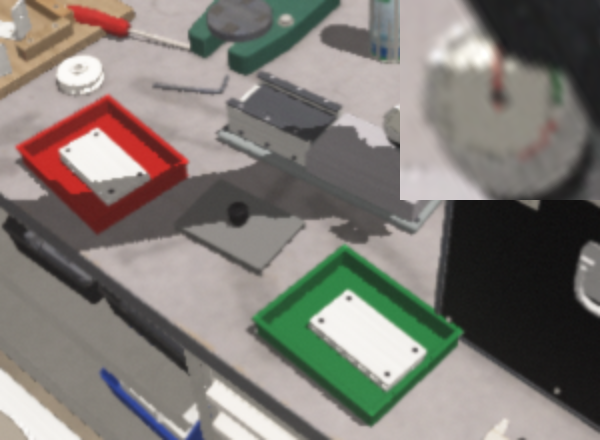

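The magazine is empty (dark follower at (285,100)), both trays hold neat pairs, the needle is at rest, and the gripper is clear. Handing in.

```bash
python3 -c "
from station import bot
print(bot.get_obs()['contact_force'],bot.hand_in())"
```

```text
the job is handed in; nothing more can be done
[-0.77929885  1.27235133 -0.42469153] None
```

The job is handed in at about 48 s of the 210 s: plates 1 and 4 (7 mm) are in the green tray, plates 2 and 3 (9 mm) in the red tray, the cover lies knob up on the bench, the bezel is at zero with the anvil clear and the magazine empty, the caliper and hexagon key were never approached, and hand-in returned no verdict.

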